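# Loosen a stuck lid in the one-handed jar vice

## Task

The lid of the honey jar is stuck and the jar would only spin under your one hand, so use the jar vice it stands in: push the black handle down until the clamp snaps over centre and stays locked on the jar by itself, then twist the lid anticlockwise by about a fifth of a turn to loosen it. Then press the release lever at the end of the vice so that the clamp springs open, and leave the jar standing free and upright in the vice with its loosened lid on. Push the vice by feel and do not lean on it once it is locked, and leave the other things where they are.

Things in the scene. Friction and masses are not known exactly. Their poses are not given: they have to be found in the camera images.
- clamp: Jar vice fixed to the worktop: white base plate 130 x 300 mm, top at 20 mm, with a bare steel locking clamp. Origin on the worktop, z up; y runs along the clamp from the fixed V jaw (upright plate at y = -126 mm) past the jar (y about -67) and the moving V jaw to the handle and the release tab (y = 210). Plate from y = -135 to 165 mm; jaws 82 mm high, with black rubber pads.
- jaw: Moving steel jaw with a sprung V of two rubber pads. It slides along the clamp's -y onto the jar as the handle goes down, 12 to 19 mm in all, its spring being squeezed over the last 6 mm. Origin on its pin, 55 mm above the worktop.
- jaw_face (a point): Middle of the moving V's back plate, 80 mm above the worktop. In the clamp's frame its y is about -23 mm when locked on the jar and more than -20 mm when open.
- handle_pivot (a point): The handle's pivot, fixed on the vice at y = 85 mm, z = 55 mm of the clamp's frame. The handle swings in the clamp's y-z plane: open it points up steeply and a little away from the jar, and is pushed away from the jar and down along its arc to close. It sits on a toothed hub, set at any angle, so the angle at which it locks is not known: the line from here to handle_grip is then 6 to 28 degrees above level.
- handle_grip (a point): Middle of the handle's round black rubber grip (19 mm diameter, 58 mm long), 80 mm from the pivot; the tip is at 102 mm. Pushed down it takes 1 to 2 N at first, then takes about 10 N as the jaw squeezes the jar; the load falls away as it goes over centre, and 4 mm further comes a firm stop, where it stays by itself. Short of centre it springs up again.
- release_tab (a point): Middle of the top of the release lever's thumb tab, a ribbed steel plate 32 (x) x 30 (y) mm beyond the handle's tip, 50 mm above the worktop at rest. Pressed straight down it moves 19 mm to its stop, with 2 to 6 N; on the way the lever lifts the hub back over centre and the clamp springs open, the handle flying up by itself.
- release_lever (a joint): Angle of the release lever about its pivot (80 mm from the tab): 0 at rest, 0.24 pressed to its stop; it springs back. It frees the locked clamp at about 0.12.
- jar: Honey jar, loose, 64 mm diameter, 100 mm high with its lid, about 0.4 kg, standing on the base plate between the open jaws. Origin at the centre of its underside, z up.
- lid_top (a point): Centre of the top of the jar's lid, 120 mm above the worktop. The lid is a plain lacquered metal twist-off lid, 58 mm diameter, 18 mm high, ribbed round its side.
- lid (a joint): Angle by which the lid has been turned anticlockwise (seen from above) on the jar: 0 tight, loose from 0.95, stop at 1.35. It is stiff all the way, 0.6 N m; the jar spins with it unless it is clamped.
- milk_pot: Small printed tub, 72 mm wide, 71 mm high, on the chopping board to the right. Bystander. Origin at the centre of its underside.
- teaspoon_a: Steel teaspoon 130 mm long on the chopping board. Bystander.
- salt_shaker: Salt shaker, 44 mm diameter, 90 mm high, behind the vice. Bystander. Origin at the centre of its underside.
- mug_b: White mug, 78 mm diameter, 96 mm high, standing upside down behind the vice. Bystander. Origin at the centre of its underside.

How it is judged:
By the outcome, as a careful person would: the job done as asked, in the order asked, and still so for the second after the job is handed in, with the robot touching nothing.
It also fails if it takes over 67 s, if anything falls off the work surface, if the arm or the gripper's body presses on something with over 40 N, if the wrist force passes 120 N, or if a joint passes its speed limit or range.

## Robot

A 6-joint arm with a two-finger parallel gripper is mounted at the origin on a cart in front of the work surface, level with it; the furniture and walls round the work are solid. World frame = base frame: x ahead of the robot, y to its left, z up, the work surface at z = 0. Lengths are in m, angles in rad, forces in N, time in s.
With the tool pointing down it reaches from about 0.35 to 1 m from the base axis. Payload 7.1 kg.
Tool frame: the origin (TCP) lies between the finger pads; the fingertips stand 22 mm ahead of it and the grasp point (between the pads) lies 3 mm ahead of it; z points along the fingers, y is the line along which they close (so a half turn about z gives the same grasp; the last joint's range is limited). The gripper opens to 85 mm and grips with 20 to 120 N. Pads are 22 mm wide; open, the fingers measure 114 mm over their backs; the gripper's body (76 mm by 85 mm) begins 54 mm behind the grasp point. The pads swing forward as they close: fully open they stand 13 mm farther back than shut.
Start: joints at [-0.019, 0.423, 1.63, -0, 1.089, -0.019], TCP at [0.625, 0, 0.253] pointing down, gripper open.
Joint ranges: [-3, 3], [-0.9, 2.11], [0.09, 2.58], [-1.31, 4.45], [0.11, 2.69], [-2.54, 2.54]. Speed limits (rad/s): [2.39, 2.39, 3.01, 3.14, 3.14, 3.14].

## Interface

Orientations are given as a rotation vector (axis times angle).
In Python, from rig import manip gives the robot as it stands. The module is installed in compiled form; this text tells all that it offers. Calls block until the motion is done:
- manip.move_to(position, orientation): joint-space move of the TCP to a pose.
- manip.servo_line(position, orientation=None, rate=0.15): straight line of the TCP; orientation=None keeps the orientation; rate is the mean speed in m/s.
- manip.set_joints(angles): joint-space move.
- manip.command_gripper(opening, f_grip=None): finger opening in m; f_grip is the grip in N (None keeps the last); returns when the fingers have stopped.
- manip.hold(seconds).
- manip.solve_ik(position, orientation): joint angles nearest the present ones, or None.
- manip.camera(name): name is "scene" or "side" or "wrist"; returns a dict with "image" (480x640x3 uint8, red, green, blue), "fx", "fy", "cx", "cy" (pixels), "cam_to_world" (4x4, takes a point from camera to world coordinates); the wrist camera has in their place "mount" (4x4, takes a point from camera to tool coordinates, whose origin is the TCP and whose axes are the flange's). Camera axes: x right, y down, z forward; pixel columns grow to the right and rows downward; lengths in m; the calibration is good to about 2 mm. A picture is of the moment at which its call begins: read the wrist's pose just before it. There is no depth.
A pose or a line that the arm cannot do raises manip.IKError and nothing moves.
- manip.sign_off(): hands the job in; it is judged then, once.
Readings, each from a call of its own:
- manip.get_time(): time.
- manip.get_joint_positions(): joint angles.
- manip.get_joint_vel(): joint speeds.
- manip.get_tau(): joint torques, N m.
- manip.get_position(): TCP position.
- manip.get_ee_rot(): TCP orientation.
- manip.get_contact_force(): force on the tool from outside, world axes, zero at the start.
- manip.get_torque(): the same for the moment, N m.
- manip.get_width(): finger opening in m.
- manip.get_grip_force(): force on a finger pad.
Only numpy, scipy, OpenCV 4.12 (cv2) and the standard library are available. Lean on these libraries where they do the work, as an engineer would, in place of code of your own. Each camera call takes 0.05 s, during which the arm holds its last target. There are 200 camera calls.

## Working session

There is one attempt and no reset: what is moved stays moved. The work goes in short steps, each a Python script; the robot and the scene stay as the last script left them, time stands still between calls to the robot, and variables do not carry over. Pictures are saved under pics/ and viewed, at most 10 in all, crops included, and the job is handed in when it is done.

```bash
mkdir -p pics; python3 - <<'E'
from rig import manip
import cv2,numpy as np
for n in ["scene","side","wrist"]:
    p=manip.get_position();r=manip.get_ee_rot()
    c=manip.camera(n)
    cv2.imwrite(f"pics/{n}0.png",c["image"][:,:,::-1])
    print(n,{k:np.round(v,4).tolist() for k,v in c.items() if k!="image"},np.round(p,4),np.round(r,4))
E
```

```text
scene {'fx': 460.8913, 'fy': 460.8913, 'cx': 315.3053, 'cy': 238.5187, 'cam_to_world': [[0.6705, -0.4484, 0.591, -0.0692], [-0.7419, -0.3985, 0.5393, -0.628], [-0.0063, -0.8, -0.5999, 0.7729], [0.0, 0.0, 0.0, 1.0]]} [0.6245 0.     0.2525] [-2.2207e+00 -2.2206e+00  1.7000e-03]
side {'fx': 609.3886, 'fy': 609.3886, 'cx': 318.1987, 'cy': 238.8309, 'cam_to_world': [[0.9992, -0.031, 0.0271, 0.5607], [-0.0375, -0.4098, 0.9114, -1.5003], [-0.0171, -0.9117, -0.4106, 0.7707], [0.0, 0.0, 0.0, 1.0]]} [0.6245 0.     0.2525] [-2.2207e+00 -2.2207e+00  1.7000e-03]
wrist {'fx': 361.6378, 'fy': 361.6378, 'cx': 316.9986, 'cy': 241.4145, 'mount': [[-0.0008, -0.95, -0.3121, 0.0799], [1.0, -0.0008, -0.0, 0.0007], [-0.0002, -0.3121, 0.95, -0.1207], [0.0, 0.0, 0.0, 1.0]]} [6.245e-01 1.000e-04 2.526e-01] [-2.2207e+00 -2.2207e+00  1.6000e-03]
```

View pics/scene0.png

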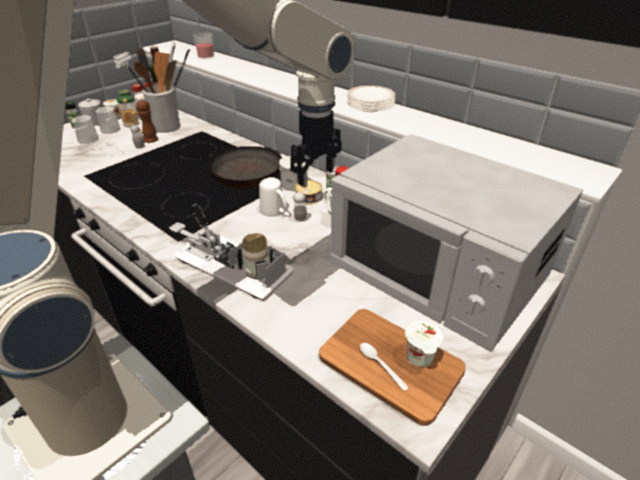

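View pics/side0.png

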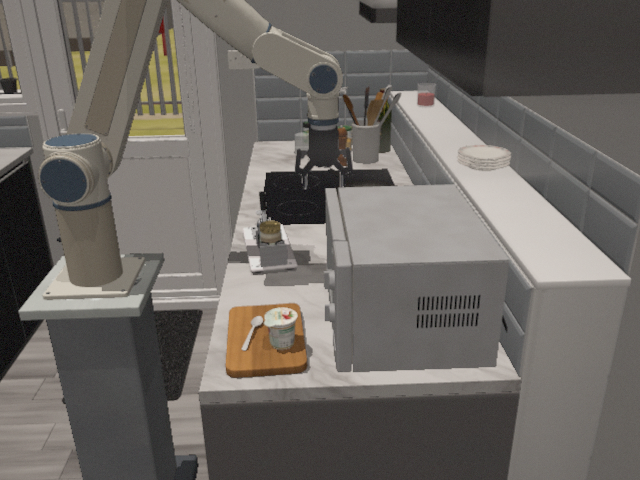

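View pics/wrist0.png

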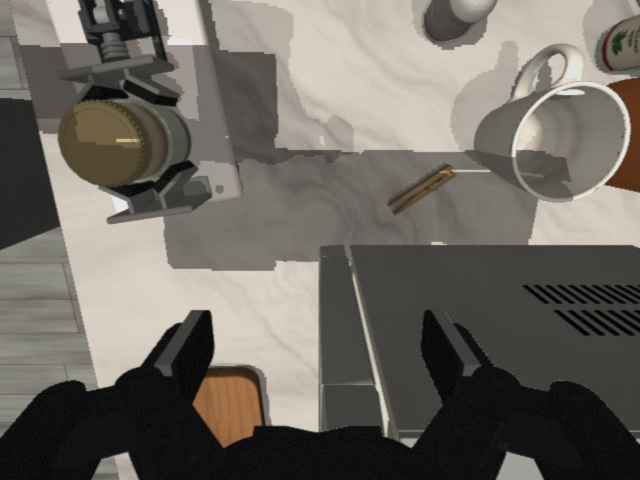

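The wrist view shows the jar lid at about (100,143) and the plate's right edge from (205,0) to (240,195). The vice runs away in +y, slightly yawed. The microwave is at lower right; the scene view shows the handle up near (200,215) and the tab near (177,228).

```bash
cat > h.py <<'E'
from rig import manip
import cv2,numpy as np
from scipy.spatial.transform import Rotation as R
def shot(n,f=None):
    p=np.array(manip.get_position());r=R.from_rotvec(manip.get_ee_rot()).as_matrix()
    c=manip.camera(n)
    if n=="wrist":
        T=np.eye(4);T[:3,:3]=r;T[:3,3]=p;c["cam_to_world"]=T@c["mount"]
    if f: cv2.imwrite(f,c["image"][:,:,::-1]); np.savez(f+".npz",**c)
    return c
def ray(c,u,v):
    T=c["cam_to_world"];d=T[:3,:3]@np.array([(u-c["cx"])/c["fx"],(v-c["cy"])/c["fy"],1.]);return T[:3,3],d
def onz(c,u,v,z):
    o,d=ray(c,u,v);return o+d*(z-o[2])/d[2]
def tri(l):
    A=np.zeros((3,3));b=np.zeros(3)
    for o,d in l:
        d=d/np.linalg.norm(d);M=np.eye(3)-np.outer(d,d);A+=M;b+=M@o
    return np.linalg.solve(A,b)
def proj(c,P):
    T=np.linalg.inv(c["cam_to_world"]);q=T[:3,:3]@P+T[:3,3];return np.array([c["fx"]*q[0]/q[2]+c["cx"],c["fy"]*q[1]/q[2]+c["cy"]])
def down(a):
    # tool down, tool y (closing line) at angle a from world +x
    y=np.array([np.cos(a),np.sin(a),0]);z=np.array([0,0,-1.]);x=np.cross(y,z)
    return R.from_matrix(np.c_[x,y,z]).as_rotvec()
E
python3 - <<'E'
from h import *
c=manip.camera("wrist");p=manip.get_position();T=np.eye(4);T[:3,:3]=R.from_rotvec(manip.get_ee_rot()).as_matrix();T[:3,3]=p;c["cam_to_world"]=T@c["mount"]
lid=onz(c,100,143,.12);a=onz(c,240,195,.02);b=onz(c,205,0,.02)
print(lid,a,b,np.degrees(np.arctan2(b[0]-a[0],b[1]-a[1])))
d=(b-a)/np.linalg.norm(b-a)
P=np.array([lid[0]-.01,lid[1]+.05,.30])
print(P,manip.get_time()); print(manip.solve_ik(P,down(0)))
manip.move_to(P,down(0))
c=shot("wrist","pics/w1.png");s=shot("scene","pics/s1.png");s2=shot("side","pics/sd1.png")
cv2.imwrite("pics/s1c.png",cv2.resize(s["image"][180:310,150:310,::-1],None,fx=4.5,fy=4.5,interpolation=cv2.INTER_CUBIC))
print(manip.get_time())
E
```

```text
[0.47823503 0.06690897 0.12      ] [0.54913256 0.01206839 0.02      ] [0.53076229 0.17832475 0.02      ] -6.305243504593481
[0.46823503 0.11690897 0.3       ] 0.2
[ 2.20017442e-01  1.53502912e-01  1.89026148e+00 -4.44089210e-16
  1.09782826e+00  2.20017442e-01]
1.1667
```

View pics/w1.png

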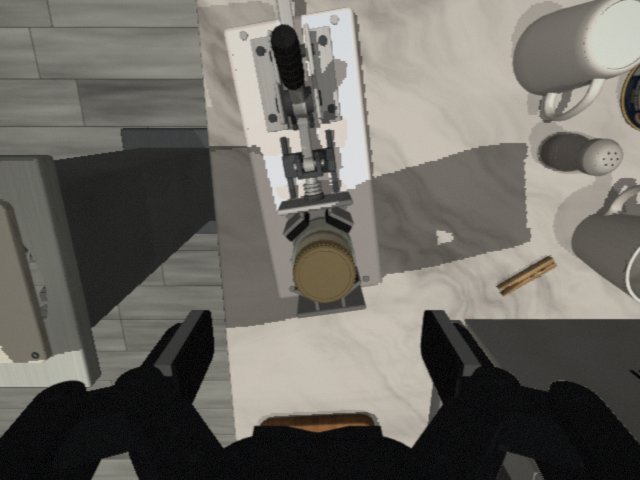

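View pics/s1c.png

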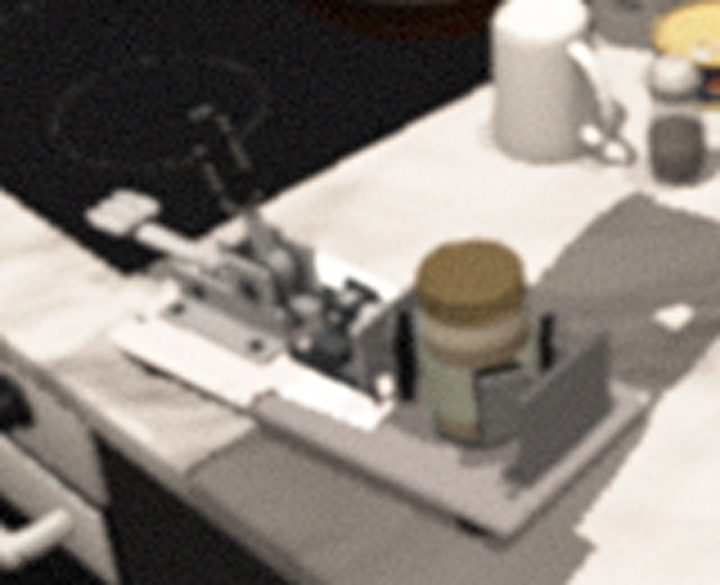

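The wrist view shows the lid top at about (325,270), grip at about (289,57), and plate corners at (227,28), (357,10) and (382,283). The scene crop shows the tab left of the handle, at full-frame (177,227).

```bash
python3 - <<'E'
from h import *
L=lambda f:dict(np.load(f))
w=L("pics/w1.png.npz");s=L("pics/s1.png.npz")
# lid top by colour
hsv=cv2.cvtColor(w["image"],cv2.COLOR_RGB2HSV);m=cv2.inRange(hsv,(12,90,50),(30,255,255));m[:230]=0;m[310:]=0;m[:,:285]=0;m[:,365:]=0
cs=max(cv2.findContours(m,0,2)[0],key=cv2.contourArea);print("lid mask",cv2.minEnclosingCircle(cs),cv2.boundingRect(cs))
(u,v),r=cv2.minEnclosingCircle(cs)
lid=onz(w,u,v,.115);print("lid",lid)
A=[onz(w,*p,.02) for p in [(227,28),(357,10),(382,283)]];print(*A)
e=A[1]-A[2];print("edge yaw",np.degrees(np.arctan2(-e[0],e[1])),"w",np.linalg.norm(A[1]-A[0]),"len",np.linalg.norm(e))
e2=A[1]-A[0];print("end yaw",np.degrees(np.arctan2(e2[1],e2[0])))
yaw=np.arctan2(-e[0],e[1]);X=np.array([np.cos(yaw),np.sin(yaw),0]);Y=np.array([-np.sin(yaw),np.cos(yaw),0])
mid=(A[0]+A[1])/2;O=mid-.165*Y;O[2]=0;print("O",O,"lid in clamp",(lid-O)@X,(lid-O)@Y)
def toc(P):return np.array([(P-O)@X,(P-O)@Y,P[2]])
for p in [(285,35),(289,57),(293,85)]:
    print("grip px",[np.round(toc(onz(w,*p,z)),3).tolist() for z in(.13,.15)])
def plane(c,u,v):
    o,d=ray(c,u,v);return toc(o-d*((o-O)@X)/(d@X))
f=lambda x,y:(150+x/4.5,180+y/4.5)
print("handle tip scene",plane(s,*f(203,110)),"grip base",plane(s,*f(245,200)),"tab",toc(onz(s,*f(122,213),.05)),"lidtop",toc(onz(s,*f(470,262),.12)))
E
```

```text
lid mask ((324.2522888183594, 271.3291320800781), 31.947019577026367) (293, 240, 63, 63)
lid [0.47686045 0.06730117 0.115     ]
[0.38255457 0.28452459 0.02      ] [0.50908572 0.29980576 0.02      ] [0.54921005 0.01172677 0.02      ]
edge yaw 7.929280568195686 w 0.12745055572605207 len 0.2908598745468024
end yaw 6.886263664112208
O [0.46858201 0.12874272 0.        ] lid in clamp -0.0002766172736839497 -0.061996131822821786
grip px [[-0.003, 0.129, 0.13], [-0.002, 0.125, 0.15]]
grip px [[-0.003, 0.115, 0.13], [-0.002, 0.111, 0.15]]
grip px [[-0.003, 0.096, 0.13], [-0.002, 0.094, 0.15]]
handle tip scene [-2.67925904e-17  1.27098512e-01  1.48610360e-01] grip base [-1.38888876e-16  1.05568583e-01  9.55985293e-02] tab [-0.00809997  0.21014833  0.05      ] lidtop [ 0.00201154 -0.06225528  0.12      ]
```

```bash
cat >> h.py <<'E'
yaw=np.radians(7.6);X=np.array([np.cos(yaw),np.sin(yaw),0]);Y=np.array([-np.sin(yaw),np.cos(yaw),0]);Z=np.array([0,0,1.])
O=np.array([.46858,.12874,0])+.001*Y
def W(x,y,z):return O+x*X+y*Y+z*Z
E
python3 - <<'E'
from h import *
rot=down(yaw)
def tcp(th,gap,r=.078):
    u=np.array([np.cos(th),np.sin(th)]);n=np.array([-u[1],u[0]])
    c=np.array([.085,.055])+r*u+(.0095+gap)*n
    return W(-.002,c[0]-.011,c[1]+.022),n
manip.command_gripper(0.0,40)
p,n=tcp(np.radians(67),.018)
manip.move_to(p+[0,0,.06],rot);manip.servo_line(p,rate=.15)
manip.hold(.2);F0=np.array(manip.get_contact_force());print("t",manip.get_time(),F0)
th=67.;gap=.018
while gap>0: 
    gap-=.006; manip.servo_line(tcp(np.radians(th),gap)[0],rate=.08)
peak=0;past=False;log=[];k=0;t0=manip.get_time()
while th>0:
    st=1.5 if peak<4 else .7
    th-=st
    p,n=tcp(np.radians(th),0)
    manip.servo_line(p,rate=.05)
    F=np.array(manip.get_contact_force())-F0
    fn=F@Y*n[0]+F[2]*n[1]
    log.append((round(th,1),round(fn,1)))
    if not past: peak=max(peak,fn)
    if fn>28: print("HARD");break
    if peak>5 and fn<.35*peak and not past: past=True;thp=th
    if past and (fn>5 or th<thp-7): break
print(log,past,manip.get_time()-t0)
p,n=tcp(np.radians(th),.012);manip.servo_line(p,rate=.1)
manip.servo_line(p+.06*Z-.0*Y,rate=.2)
shot("scene","pics/s2.png");c=shot("scene")
cv2.imwrite("pics/s2c.png",cv2.resize(c["image"][180:310,150:310,::-1],None,fx=4.5,fy=4.5,interpolation=cv2.INTER_CUBIC))
print(manip.get_time())
E
```

```text
t 3.2417 [-0.2290391   0.06313435  0.19720685]
[(65.5, np.float64(0.6)), (64.0, np.float64(1.3)), (62.5, np.float64(0.7)), (61.0, np.float64(1.2)), (59.5, np.float64(0.2)), (58.0, np.float64(1.1)), (56.5, np.float64(1.7)), (55.0, np.float64(0.9)), (53.5, np.float64(1.4)), (52.0, np.float64(3.0)), (50.5, np.float64(2.0)), (49.0, np.float64(2.3)), (47.5, np.float64(3.5)), (46.0, np.float64(5.2)), (45.3, np.float64(6.2)), (44.6, np.float64(6.7)), (43.9, np.float64(6.3)), (43.2, np.float64(6.7)), (42.5, np.float64(7.4)), (41.8, np.float64(6.6)), (41.1, np.float64(7.9)), (40.4, np.float64(8.4)), (39.7, np.float64(7.8)), (39.0, np.float64(8.8)), (38.3, np.float64(8.3)), (37.6, np.float64(8.1)), (36.9, np.float64(7.9)), (36.2, np.float64(7.5)), (35.5, np.float64(8.6)), (34.8, np.float64(7.5)), (34.1, np.float64(7.3)), (33.4, np.float64(7.6)), (32.7, np.float64(7.6)), (32.0, np.float64(7.6)), (31.3, np.float64(7.4)), (30.6, np.float64(6.3)), (29.9, np.float64(5.4)), (29.2, np.float64(5.4)), (28.5, np.float64(5.1)), (27.8, np.float64(4.2)), (27.1, np.float64(4.4)), (26.4, np.float64(3.8)), (25.7, np.float64(3.2)), (25.0, np.float64(2.6)), (24.3, np.float64(2.7)), (23.6, np.float64(1.7)), (22.9, np.float64(0.6)), (22.2, np.float64(0.8)), (21.5, np.float64(-0.3)), (20.8, np.float64(0.2)), (20.1, np.float64(-0.4)), (19.4, np.float64(-0.8)), (18.7, np.float64(1.1)), (18.0, np.float64(7.9))] True 13.500000000000002
18.3083
```

View pics/s2c.png

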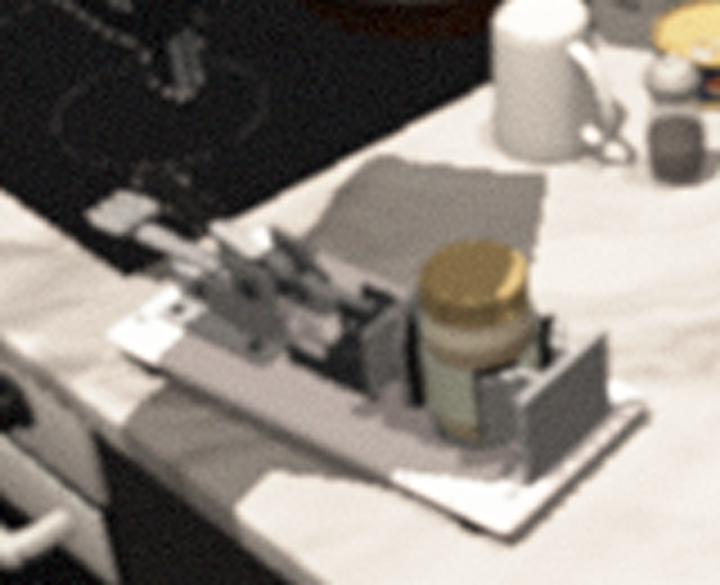

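Locked at about 18°: the load rose to about 9 N, faded, and then came the firm stop, where I let go. The picture shows the handle down by itself and the jar between the jaws at (470,265 in the crop). Next comes the lid.

```bash
python3 - <<'E'
from h import *
lid=np.array([.4773,.0668,.12])
p=manip.get_position();manip.move_to(lid+[-.005,.05,.16],down(yaw))
manip.command_gripper(.085,25)
w=shot("wrist","pics/w3.png")
hsv=cv2.cvtColor(w["image"],cv2.COLOR_RGB2HSV);m=cv2.inRange(hsv,(12,80,40),(32,255,255))
pc=proj(w,lid);yy,xx=np.mgrid[:480,:640];m[np.hypot(xx-pc[0],yy-pc[1])>75]=0
cs=cv2.convexHull(max(cv2.findContours(m,0,2)[0],key=cv2.contourArea))
(u,v),r=cv2.minEnclosingCircle(cs);L=onz(w,u,v,.116);print("pred px",pc,"got",u,v,r,L,"exp r",361.6*.029/(.28+.1147-.12))
for a in(yaw-.6,yaw+.62):
    q=manip.solve_ik(L*[1,1,0]+[0,0,.125],down(a));print(q)
print(manip.get_time())
cv2.circle(w["image"],(int(u),int(v)),int(r),(255,0,0),1);cv2.imwrite("pics/w3a.png",w["image"][:,:,::-1])
E
```

```text
pred px [314.28127897 283.61432603] got 312.93603515625 283.2034912109375 33.9708251953125 [0.47631345 0.06519209 0.116     ] exp r 38.1740080087368
[0.11126756 0.42093463 2.02680035 0.         0.69385768 0.57862254]
[ 1.11267564e-01  4.20934629e-01  2.02680035e+00 -8.88178420e-16
  6.93857678e-01 -6.41377459e-01]
19.9
```

View pics/w3a.png

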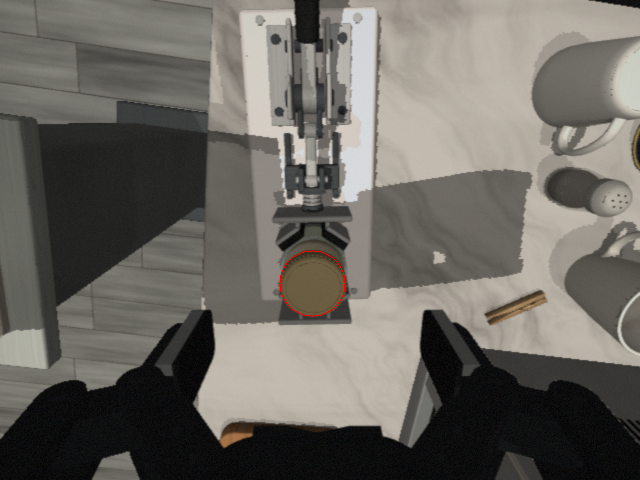

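The circle fits the lid, centred at (313,283), and the handle is still down. Grasp and twist.

```bash
python3 - <<'E'
from h import *
L=np.array([.4764,.0652,0])
a0=yaw-.6
manip.move_to(L+[0,0,.175],down(a0));manip.hold(.2)
F0=np.array(manip.get_contact_force());M0=np.array(manip.get_torque())
manip.servo_line(L+[0,0,.125],rate=.08)
print("down F",np.round(np.array(manip.get_contact_force())-F0,1))
manip.command_gripper(.0,20)
F=np.array(manip.get_contact_force())-F0
print("grip",manip.get_width(),manip.get_grip_force(),np.round(F,1),manip.get_time())
ty=np.array([np.cos(a0),np.sin(a0),0]);print("lateral",F@ty)
E
```

```text
down F [ 0.2 -0.6  0.3]
grip 0.05698186328261974 20.664193332195282 [-0.4 -2.2  6.2] 21.7833
lateral 0.6298534861282683
```

```bash
python3 - <<'E'
from h import *
manip.command_gripper(.0,90)
print(manip.get_width(),manip.get_grip_force(),np.round(manip.get_contact_force(),1),np.round(manip.get_torque(),2))
q0=np.array(manip.get_joint_positions())
for i in range(1,9):
    q=q0.copy();q[5]-=1.23*i/8;manip.set_joints(q)
    print(i,round(q0[5]-manip.get_joint_positions()[5],3),np.round(manip.get_contact_force(),1),np.round(manip.get_torque(),2),round(manip.get_width(),4))
    if abs(manip.get_torque()[2])>2.5:break
print(manip.get_time())
E
```

```text
0.054945096519039706 91.72634840011597 [-4.5 -2.1 15. ] [-0.32  0.44  0.01]
1 0.151 [-3.9  1.1  5.7] [0.26 0.38 0.61] 0.0547
2 0.305 [-4.3  2.4  7.7] [0.33 0.64 0.57] 0.0545
3 0.459 [-5.3  3.2  7.7] [0.37 0.8  0.62] 0.0547
4 0.612 [-6.8  3.3  9.8] [0.45 0.99 0.59] 0.0544
5 0.766 [-8.2  1.6 11.3] [0.38 1.17 0.57] 0.0552
6 0.92 [-9.1  2.2 13. ] [0.21 1.36 0.61] 0.0545
7 1.074 [-9.6  0.5 13.3] [0.05 1.5  0.57] 0.0545
8 1.228 [-10.3  -1.6  14.3] [-0.15  1.67  0.56] 0.0541
24.2
```

The twist held a steady 0.6 N m with no slip. Let go, lift, then press the release with a tilted tool so the body stays clear of the handle's arc.

```bash
cat >> h.py <<'E'
t=np.radians(15);tz=-Y*np.sin(t)-Z*np.cos(t);tx=np.cross(X,tz);TR=R.from_matrix(np.c_[tx,X,tz]).as_rotvec()
def tab(z,y=.217,x=-.003):  # TCP so that the low corner of the shut tips is at (x,y,z)
    return W(x,y,z)-.022*tz-.011*tx
E
python3 - <<'E'
from h import *
p=np.array(manip.get_position())
print(manip.solve_ik(tab(.10),TR))
manip.command_gripper(.085,25)
manip.servo_line(p+.10*Z,rate=.15)
a=shot("scene","pics/s4.png")
manip.move_to(tab(.12),TR);manip.command_gripper(0,40)
manip.servo_line(tab(.065),rate=.12);manip.hold(.2)
F0=np.array(manip.get_contact_force());log=[];z=.062;zc=None
while z>.030:
    z-=.0015;manip.servo_line(tab(z),rate=.04)
    f=manip.get_contact_force()[2]-F0[2];log.append((round(z,4),round(f,1)))
    if f>1 and zc is None:zc=z
    if f>14 or (zc and z<zc-.0155):break
print(log,manip.get_time())
shot("scene","pics/s5.png")
c=shot("scene")
cv2.imwrite("pics/s5c.png",np.hstack([cv2.resize(i["image"][180:310,150:310,::-1],None,fx=2.5,fy=2.5,interpolation=cv2.INTER_CUBIC) for i in (a,c)]))
E
```

```text
[ 0.74536866  0.56410975  1.78170512 -0.2605373   0.96483846  0.77981662]
[(0.0605, np.float64(0.3)), (0.059, np.float64(0.5)), (0.0575, np.float64(0.9)), (0.056, np.float64(0.8)), (0.0545, np.float64(0.1)), (0.053, np.float64(-0.2)), (0.0515, np.float64(0.5)), (0.05, np.float64(0.5)), (0.0485, np.float64(2.1)), (0.047, np.float64(2.0)), (0.0455, np.float64(2.4)), (0.044, np.float64(3.1)), (0.0425, np.float64(4.6)), (0.041, np.float64(3.7)), (0.0395, np.float64(3.2)), (0.038, np.float64(2.3)), (0.0365, np.float64(2.4)), (0.035, np.float64(2.8)), (0.0335, np.float64(2.3)), (0.032, np.float64(2.8))] 33.35
```

View pics/s5c.png

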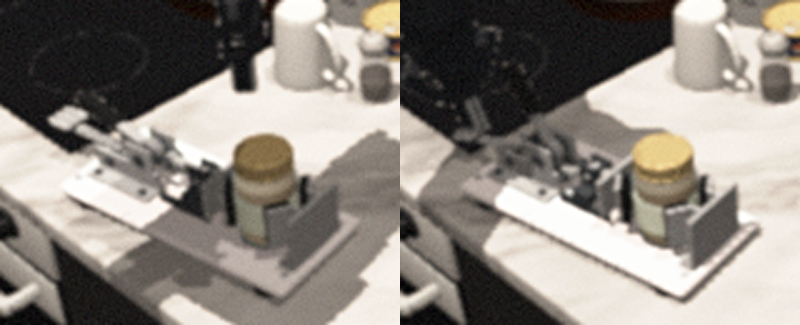

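The left half shows the clamp locked and the lid on after the twist. In the right half, with the tab pressed, the jaw has drawn back from the jar (lid at (663,155)). Retreat and check.

```bash
python3 - <<'E'
from h import *
manip.servo_line(tab(.06),rate=.08)
manip.servo_line(tab(.12,.25),rate=.15)
manip.servo_line(tab(.22,.25),rate=.2)
L=np.array([.4764,.0652,.12]);manip.move_to(L+[-.005,.05,.18],down(yaw))
w=shot("wrist","pics/w6.png");c=shot("scene")
A=cv2.resize(c["image"][180:310,150:310,::-1],(480,390),interpolation=cv2.INTER_CUBIC)
cv2.imwrite("pics/f.png",np.hstack([A,w["image"][0:390,180:480,::-1]]))
print(manip.get_time())
E
```

```text
36.3417
```

View pics/f.png

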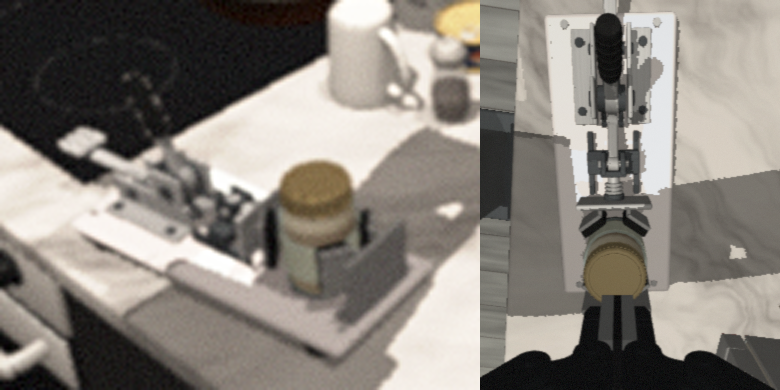

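The handle is up, the jaw is back, the jar is upright with its lid on, and the tab is back at rest.

```bash
python3 -c "
from rig import manip
print(manip.sign_off())"
```

```text
the job is handed in; nothing more can be done
None
```

The job is handed in: the clamp was locked on the jar, the lid twisted anticlockwise by about 1.2 rad, and the release pressed so the clamp sprang open, leaving the jar upright in the vice with its lid on, at about 36 s of the 67 s allowed.

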